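Latch the ripening box's hatch

TASK

Swing the open hatch of the wooden ripening box down, press it into its gasket with about 20 N, and keep it pressed while you turn the wing knob counter-clockwise (seen from above) as far as it goes, so that the hidden tongue swings under the frame's lip and holds the hatch shut by itself. Do not crush the hatch against the frame, do not force the knob if the tongue catches, and leave the cheeses and tongs round about alone.

Things in the scene. Friction and masses are not known exactly. Their poses are not given: they have to be found in the camera images.
- box: the wooden ripening box standing fixed on the counter, 210 (x) x 250 (y) x 110 mm high; origin at the centre of its underside, x axis from the front wall to the back (hinge) wall, z up. Its hatch is hinged along the top of the back wall
- frame: steel frame inside the top of the box's front wall (origin and axes of the box). Its rim, the gasket on it and the hidden lip below it sit together 0 to 20 mm higher on some boxes, not measured: feel for it. Rim 112-132 mm, free gasket top 120-140 mm above the counter. Too rough: hatch on frame over 30 N, tongue on frame over 20 N (a push of 18 to 23 N at the knob is right)
- front_rim (a point): on the frame, mid-width, 90 mm in front of the box's origin, 112 mm up (lowest rim height). Over the rigid rim stands a rubber gasket 8 mm high. Pushed at the knob, the hatch sinks into it from about 4 N, by about 2 N per mm; at 8 mm (about 19 N) the hatch meets the rigid rim and the force climbs steeply
- lip (a point): on the frame, 21.5 mm below front_rim: lowest height of the hidden lip's underside. The lip reaches from 1 to 21.5 mm below the rim and 16 mm inward from the wall. The tongue passes under it once the hatch is 5.5 mm or more into the gasket (about 15 N at the knob); with less push the tongue butts against the lip's edge
- lid (a joint): angle of the hatch, rad: 0 level, growing as it opens upward about the hinge; stiff friction hinge (0.45 N m) that stays where it is left, nearly balancing the hatch's weight; starts 0.45 to 0.75. It meets the gasket at 0.04 to 0.15 and is latched at 0.01 to 0.12
- lid_hinge (a point): on the hatch's hinge axis (the box's y axis), mid-width, 112 mm above the counter, 100 mm behind the box's origin. Axes turn with the hatch: -x from the hinge to the hatch's front edge, z out of its top face. The hatch is a wooden panel, 262 mm wide (y); underside at z = 0, top face at z = 10 mm, front edge at x = -208 mm
- hatch_edge (a point): on the hatch's top face 8 mm from its front edge, mid-width (x = -200 mm from the hinge); axes as lid_hinge
- wing (a point): centre of the wing knob's grip: a round steel bead 13 mm thick and 52 mm long (its x), on a 6 mm web, over a short neck; top 36.5 mm above the hatch's top face. This point lies 30 mm above the face on the knob's axis, 155 mm from the hinge on the mid-line. +x is the way the hidden tongue points (36 mm from the axis to its tip; its top 24 mm below the hatch's underside)
- knob (a joint): angle of the wing knob, rad: 0 wing along the hinge, tongue pointing to the box's left (+y); grows counter-clockwise seen from above, to 1.57 (stop), wing square to the front edge and tongue pointing to the front, under the lip. Starts 0.15 to 0.4. Friction 0.06 N m
- pink_wedge: bystander: wedge of orange-rinded cheese, 105x92x46 mm, origin under its centre
- tongs: bystander: serving tongs lying flat near the counter's front edge, 164 mm long
- goat_brick: bystander: white goat cheese brick, 60 mm cube
- half_cheese: bystander: half of a white bloomy cheese, 127x64x50 mm
- taster: bystander: pale yellow cheese cube, 50 mm

How it is judged:
By the outcome, as a careful person would: the job done as asked, in the order asked, and still so for the second after the job is handed in, with the robot touching nothing.
It also fails if it takes over 56 s, if anything falls off the work surface, if the arm or the gripper's body presses on something with over 40 N, if the wrist force passes 120 N, or if a joint passes its speed limit or range.

ROBOT

A 6-joint arm with a two-finger parallel gripper is mounted at the origin on a cart in front of the work surface, level with it; the furniture and walls round the work are solid. World frame = base frame: x ahead of the robot, y to its left, z up, the work surface at z = 0. Lengths are in m, angles in degrees, forces in N, time in s.
With the tool pointing down it reaches from about 0.4 to 0.825 m from the base axis. Payload 7 kg.
Tool frame: the origin (TCP) lies between the finger pads; the fingertips stand ctrl.nose_length ahead of it and the grasp point (between the pads) lies 2 mm behind it (ctrl.nose_length is the distance from the TCP to the fingertips, in m); z points along the fingers, y is the line along which they close (so a half turn about z gives the same grasp; the last joint's range is limited). The gripper opens to 88 mm and grips with 3 to 60 N. Pads are 19 mm wide; open, the fingers measure 130 mm over their backs; the gripper's body (78 mm by 193 mm) begins 47 mm behind the grasp point.
Start: joints at [-48.638, 20.546, 0.682, 0, -70.136, -16.507], TCP at [0.284, -0.612, 0.219] pointing down, gripper open.
Joint ranges: [-176.03, 176.03], [-82.01, 121.73], [-58.28, 71.71], [-173.87, 95.51], [-174.79, -0.11], [-173.66, 173.66]. Speed limits (degrees/s): [136.94, 136.94, 172.46, 180, 180, 180].

INTERFACE

Orientations are given as [roll, pitch, yaw] about the fixed x, y, z axes, in that order (R = Rz(yaw) Ry(pitch) Rx(roll)).
In Python, from plant import ctrl gives the robot as it stands.
- The arm moves only by the tool apply_moves, never from a script. Its argument "commands" is a list of rows, each a list of 3 entries, a list of its own where there are three numbers: the shift along the world's x, y, z in cm, then the turn about the world's z in rad, then the closure, from 0 (fully open) to 1 (shut). In form: [[[x, y, z], turn, jaw], ...]. A call has 1 to 20 rows; each row is the pose to reach, as a shift and turn from the pose commanded when the call began; what a row does not reach only later rows make up. A row lasts 1/12 s, in which the tool goes at most 41.7 mm and 7.16 degrees, less where a joint would pass 70% of its speed; a pose out of reach is approached as far as the arm can. A call with a gripper value outside its range is refused whole. The fingers move at their own pace and stop on an object; the grip force is fixed at half the most. Time passes only in rows, so rows that repeat a pose let the fingers close. It gives the time, the measured TCP pose, the force, the opening and the grip force at its end, in the units of the state.
- ctrl.get_obs(): the state, without advancing time (a new reading comes with each control period).
- ctrl.snapshot(name): name is "scene" or "top"; returns a dict with "img" (400x640x3 uint8, red, green, blue), "fx", "fy", "cx", "cy" (pixels), "dist_coeffs" ([k1, k2, p1, p2, k3] as OpenCV has them; the pictures are not rectified), "T" (4x4, takes a point from camera to world coordinates). Camera axes: x right, y up, looking along -z (the intrinsics and any distortion apply to the point x, -y, -z); pixel columns grow to the right and rows downward; lengths in m; the calibration is good to about 2 mm. A picture is of the moment at which its call begins. There is no depth.
- ctrl.close_job(): hands the job in; it is judged then, once.
Trained networks look in a picture, given as the dict that the camera call returned (one of the last four; its "shot" number tells which), for a name from the list of things; names that differ only in an ending like _2 or _b are one class to them, and where a whole thing is asked for, a point or a joint stands for the part that bears it (a point fixed in the world has none). Each returns a list of dicts, best first, with "score" (0 to 1); they miss things now and then, are a little off and sometimes report something else, mostly with a low value. They report only what shows in the picture. A call takes as long as a camera call.
- ctrl.search_frame(picture, target): "at" ([column, row] in pixels, amid what is visible of it).
- ctrl.spot_point(picture, target): "at" ([column, row] in pixels: a listed point, or the origin of a listed thing).
The state is a dict: "clock": time; "joint_pos": joint angles; "qvel": joint speeds; "tau": joint torques, N m; "tool_pos": TCP position; "orientation": TCP orientation; "force": force on the tool from outside, world axes, zero at the start; "moment": the same for the moment, N m; "opening": finger opening in m; "gripper_force": force on a finger pad.
Only numpy, scipy, OpenCV 4.12 (cv2) and the standard library are available. Lean on these libraries where they do the work, as an engineer would, in place of code of your own. Each camera call takes 0.05 s, during which the arm holds its last target. There are 200 camera calls.

## Working session

There is one attempt and no reset: what is moved stays moved. The work goes in short steps, Python scripts to look and compute and a tool call to move; the robot and the scene stay as the last step left them, time stands still between calls to the robot, and variables do not carry over. Pictures are saved under pics/ and viewed, at most 10 in all, crops included, and the job is handed in when it is done.

Besides the shell and the picture viewer there is one more tool, called as a command line: name --argument value ..., lists and objects as JSON in quotes. apply_moves: Moves the arm, as the interface text tells. Its arguments: {"type":"object","properties":{"commands":{"type":"array"}},"required":["commands"]}

```bash
mkdir -p pics; cat > h.py <<'E'
import numpy as np, cv2
from plant import ctrl
def ray(p,uv):
    K=np.array([[p["fx"],0,p["cx"]],[0,p["fy"],p["cy"]],[0,0,1]])
    q=cv2.undistortPoints(np.array([[uv]],float),K,np.array(p["dist_coeffs"],float))[0,0]
    T=np.array(p["T"]); d=T[:3,:3]@np.array([q[0],-q[1],-1]); return T[:3,3],d/np.linalg.norm(d)
def proj(p,X):
    T=np.array(p["T"]);c=(np.atleast_2d(X)-T[:3,3])@T[:3,:3]*[1,-1,-1]
    K=np.array([[p["fx"],0,p["cx"]],[0,p["fy"],p["cy"]],[0,0,1]])
    return cv2.projectPoints(c,np.zeros(3),np.zeros(3),K,np.array(p["dist_coeffs"],float))[0][:,0]
def tri(a):
    A=np.zeros((3,3));b=np.zeros(3)
    for o,d in a:
        M=np.eye(3)-np.outer(d,d);A+=M;b+=M@o
    X=np.linalg.solve(A,b);return X,[np.linalg.norm((np.eye(3)-np.outer(d,d))@(X-o)) for o,d in a]
E
python3 - <<'E'
from h import *
ps={n:ctrl.snapshot(n) for n in("scene","top")}
cv2.imwrite("pics/a.png",cv2.resize(np.vstack([ps[n]["img"] for n in ps])[:,:,::-1],None,fx=.75,fy=.75))
for n in("scene","top"):print(n,np.round(ps[n]["T"],3).tolist(),ps[n]["fx"])
for t in("box","front_rim","lid_hinge","hatch_edge","wing","pink_wedge","tongs","goat_brick","half_cheese","taster"):
    r=[]
    for n,p in ps.items():
        d=ctrl.spot_point(p,t)[:2]
        print(t,n,[(np.round(x["at"],1).tolist(),round(x["score"],2)) for x in d])
        if d:r.append(ray(p,d[0]["at"]))
    if len(r)==2:X,e=tri(r);print("   ",X.round(4),np.round(e,4))
o=ctrl.get_obs();print(o["tool_pos"],o["orientation"],o["force"],ctrl.nose_length,o["clock"])
E
```

```text
scene [[-0.587, 0.4, -0.704, -0.255], [-0.809, -0.289, 0.511, 0.508], [0.001, 0.87, 0.493, 0.665], [0.0, 0.0, 0.0, 1.0]] 437.413009856573
top [[-0.027, 0.993, -0.119, 0.383], [-1.0, -0.027, -0.0, -0.042], [-0.003, 0.119, 0.993, 1.228], [0.0, 0.0, 0.0, 1.0]] 431.7646767840205
box scene [([311.5, 233.4], 0.8)]
box top [([427.2, 219.2], 0.65), ([448.3, 186.4], 0.41)]
    [ 0.5308 -0.2103 -0.0145] [0.1329 0.1329]
front_rim scene [([342.0, 208.4], 0.85)]
front_rim top [([347.1, 223.7], 0.91)]
    [ 0.4554 -0.092   0.1144] [0.002 0.002]
lid_hinge scene [([287.1, 187.9], 0.92)]
lid_hinge top [([326.4, 151.7], 0.68)]
    [ 0.6458 -0.0476  0.1039] [0.0029 0.0029]
hatch_edge scene [([337.8, 163.9], 0.77)]
hatch_edge top [([348.5, 209.9], 0.71)]
    [ 0.4794 -0.0923  0.226 ] [0.0006 0.0006]
wing scene [([320.6, 162.0], 0.73)]
wing top [([340.7, 186.4], 0.64)]
    [ 0.535  -0.0787  0.2142] [0.0026 0.0026]
pink_wedge scene []
pink_wedge top [([449.8, 183.7], 0.9)]
tongs scene []
tongs top [([389.3, 269.3], 0.65)]
goat_brick scene []
goat_brick top [([426.1, 219.0], 0.83)]
half_cheese scene [([244.0, 322.1], 0.94)]
half_cheese top [([226.0, 260.5], 0.66)]
    [ 0.3657  0.2434 -0.0012] [0.0025 0.0025]
taster scene [([191.6, 289.2], 0.75), ([244.2, 324.6], 0.56)]
taster top [([207.6, 203.2], 0.77)]
    [ 0.5288  0.2945 -0.0015] [0.0044 0.0044]
[ 0.28371237 -0.61245432  0.21907138] [-1.79999115e+02  1.83936576e-03 -1.55142053e+02] [-0.39899093 -0.03072723  0.46680856] 0.017 1.1
```

View pics/a.png

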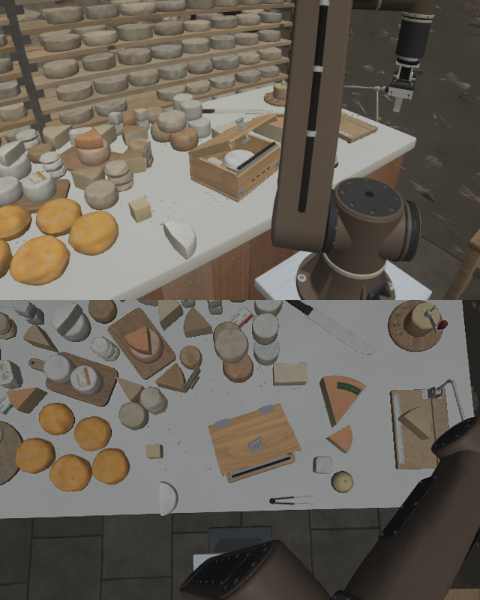

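```bash
cat >> h.py <<'E'
def model(v):
    x,y,yaw,a,k=v;R=np.array([[np.cos(yaw),-np.sin(yaw),0],[np.sin(yaw),np.cos(yaw),0],[0,0,1]])
    L=np.array([[np.cos(a),0,np.sin(a)],[0,1,0],[-np.sin(a),0,np.cos(a)]])
    W=lambda q:np.array([x,y,0])+R@np.array(q)
    H=lambda q:W(np.array([.1,0,.112])+L@np.array(q))
    u=np.array([-np.sin(k),np.cos(k),0])
    d=dict(lid_hinge=H([0,0,0]),hatch_edge=H([-.2,0,.01]),wing=H([-.155,0,.04]),front_rim=W([-.09,0,.112]),
     w1=H(np.array([-.155,0,.04])+.026*u),w0=H(np.array([-.155,0,.04])-.026*u))
    for i,q in enumerate([(-.208,-.131,.01),(-.208,.131,.01),(0,.131,.01),(0,-.131,.01)]):d["c%d"%i]=H(q)
    return d
E
python3 - <<'E'
from h import *
from scipy.optimize import least_squares
ps={n:ctrl.snapshot(n) for n in("scene","top")}
m={}
for n,p in ps.items():
    for t in("front_rim","lid_hinge","hatch_edge","wing"):
        d=ctrl.spot_point(p,t)
        if d:m[n,t]=np.array(d[0]["at"])
f=lambda v:np.concatenate([proj(ps[n],model([*v,.3])[t])[0]-uv for (n,t),uv in m.items()])
s=least_squares(f,[.545,-.07,.23,.55],loss="soft_l1");v=[*s.x,.3];print(np.round(v,4),np.round(f(s.x),1))
ims=[]
for n,p in ps.items():
    c=proj(p,model(v)["wing"])[0].astype(int);S=5 if n=="top" else 4;w,h=(80,60) if n=="top" else (100,75)
    x0,y0=c[0]-w,c[1]-h
    im=cv2.resize(p["img"][y0:c[1]+h,x0:c[0]+w,::-1],(800,600),interpolation=cv2.INTER_CUBIC)
    for t,X in model(v).items():
        q=((proj(p,X)[0]-[x0,y0]+.5)*S).astype(int);cv2.circle(im,tuple(map(int,q)),3,(0,0,255) if t[0]!="w" else (255,0,0),-1)
    ims.append(im); print(n,x0,y0,S)
for i,im in enumerate(ims):cv2.imwrite("pics/b%d.png"%i,im)
E
```

```text
[ 0.5473 -0.0724  0.2711  0.4909  0.3   ] [ 0.8 -0.5 -2.6 -1.7 -0.8 -0.   3.2 -1.1  0.1 -0.   0.1 -0.2 -0.9  1.1]
scene 220 85 4
top 261 128 5
```

View pics/b0.png

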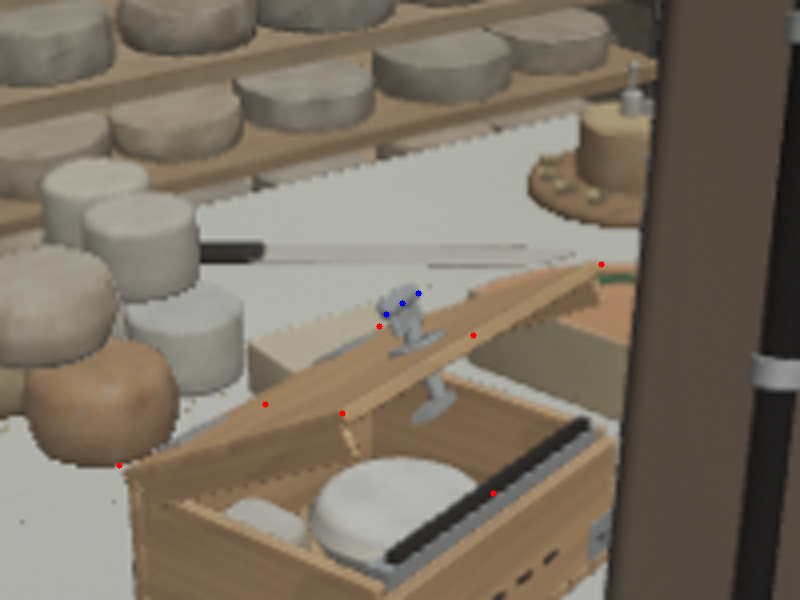

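View pics/b1.png

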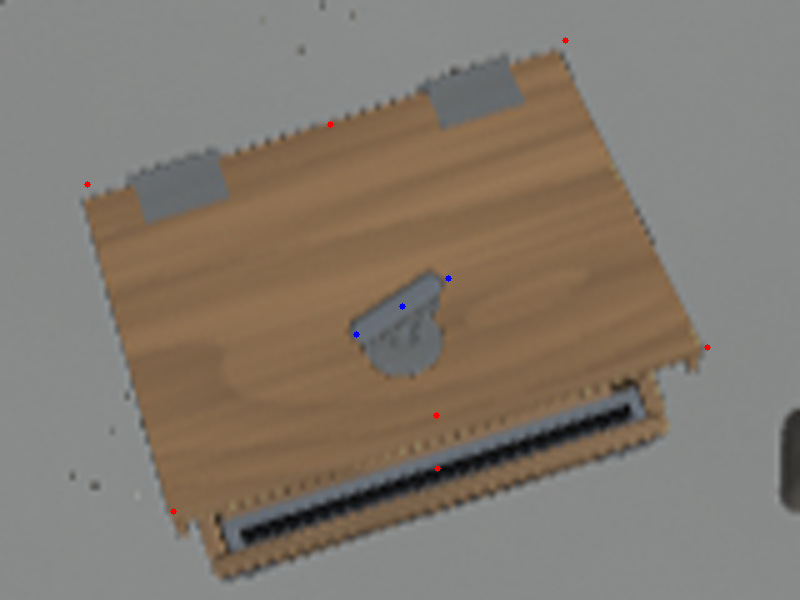

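Hatch corners in the top crop (84,199), (560,52), (700,355), (177,523); wing ends (352,329), (441,276). In the scene crop, the hatch's front-left corner is at (340,410) and front-right at (602,264). The overlay is about 2 px off, so I'm refining with these.

```bash
python3 - <<'E'
from h import *
from scipy.optimize import least_squares
ps={n:ctrl.snapshot(n) for n in("scene","top")}
o={"top":(261,128,5),"scene":(220,85,4)}
m={("top","c2"):(84,199),("top","c3"):(560,52),("top","c0"):(700,355),("top","c1"):(177,523),("top","w1"):(352,329),("top","w0"):(441,276),
("scene","c1"):(340,410),("scene","c0"):(602,264),("top","wing"):(396,302),("scene","c2"):(128,470),("scene","wing"):(400,298)}
m={k:np.array(u)/o[k[0]][2]+o[k[0]][:2]-.5 for k,u in m.items()}
f=lambda v:np.concatenate([proj(ps[n],model(v)[t])[0]-uv for (n,t),uv in m.items()])
s=least_squares(f,[.545,-.07,.23,.55,.3],loss="soft_l1");v=s.x;print(np.round(v,4).tolist());print(np.round(f(v),1).reshape(-1,2).tolist())
M=model(v);print({k:x.round(4).tolist() for k,x in M.items()})
for a in(.15,.04):print(a,{k:x.round(4).tolist() for k,x in model([*v[:3],a,v[4]]).items()if k in("wing","hatch_edge")})
d=M["w1"]-M["w0"];print("wing yaw",np.degrees(np.arctan2(d[1],d[0])))
E
```

```text
[0.5418, -0.0703, 0.2752, 0.5203, 0.3301]
[[-0.2, -0.6], [0.3, -0.5], [0.7, -0.9], [-1.9, -1.2], [-0.0, 2.0], [0.2, 1.1], [0.5, -0.5], [-0.3, -1.2], [0.2, 1.6], [-1.7, 0.2], [0.4, 0.8]]
{'lid_hinge': [0.6381, -0.0432, 0.112], 'hatch_edge': [0.4759, -0.089, 0.2201], 'wing': [0.5278, -0.0743, 0.2238], 'front_rim': [0.4552, -0.0948, 0.112], 'w1': [0.5141, -0.0526, 0.228], 'w0': [0.5415, -0.096, 0.2196], 'c0': [0.5048, -0.2169, 0.2241], 'c1': [0.4336, 0.0352, 0.2241], 'c2': [0.6073, 0.0842, 0.1207], 'c3': [0.6785, -0.1679, 0.1207]}
0.15 {'hatch_edge': [0.4492, -0.0965, 0.1518], 'wing': [0.4963, -0.0832, 0.1747]}
0.04 {'hatch_edge': [0.4461, -0.0974, 0.13], 'wing': [0.4906, -0.0848, 0.1582]}
wing yaw 122.3231154586192
```

apply_moves --commands '[[[0,0,4],0,1],[[0,0,8],0,1],[[2,5,10],-0.16,1],[[3.3,8.5,10],-0.16,1],[[4.6,12,10],-0.16,1],[[5.9,15.5,10],-0.16,1],[[7.2,19,10],-0.16,1],[[8.5,22.5,10],-0.16,1],[[9.9,26,10],-0.16,1],[[11.2,29.5,10],-0.16,1],[[12.5,33,10],-0.16,1],[[13.9,36.5,10],-0.16,1],[[15.2,40,10],-0.16,1],[[16.6,43.5,10],-0.16,1],[[17.9,47,10],-0.16,1],[[19.2,50.5,9],-0.16,1],[[20,52.5,7],-0.16,1],[[20,52.5,5],-0.16,1],[[20,52.5,3.5],-0.16,1],[[20,52.5,3.5],-0.16,1]]'

```text
clock: 3.37
tool_pos: [0.482, -0.0868, 0.2511]
orientation: [179.9, -0.3, -164.3]
force: [-0.5, -0.2, -0.8]
opening: 0.0003
gripper_force: 0.0
```

apply_moves --commands '[[[0,0,-1],0,1],[[0,0,-2],0,1],[[-0.3,-0.1,-2.6],0,1],[[-0.6,-0.1,-3.2],0,1],[[-0.8,-0.2,-3.7],0,1],[[-1.1,-0.3,-4.2],0,1],[[-1.3,-0.3,-4.7],0,1],[[-1.5,-0.4,-5.2],0,1],[[-1.7,-0.5,-5.7],0,1],[[-1.9,-0.5,-6.2],0,1],[[-2.0,-0.5,-6.7],0,1],[[-2.1,-0.5,-7.2],0,1],[[-2.2,-0.6,-7.5],0,1],[[-2.2,-0.6,-7.5],0,1]]'

```text
clock: 4.53
tool_pos: [0.4613, -0.0934, 0.1782]
orientation: [180.0, -0.0, -164.3]
force: [1.5, -0.8, -0.1]
opening: 0.0004
gripper_force: 0.0
```

apply_moves --commands '[[[0,0,-0.3],0,1],[[-0.1,0,-0.6],0,1],[[-0.2,0,-0.9],0,1]]'

```text
clock: 4.78
tool_pos: [0.46, -0.0935, 0.17]
orientation: [-180.0, 0.0, -164.3]
force: [-0.1, -0.3, -0.0]
opening: 0.0003
gripper_force: 0.4
```

```bash
python3 - <<'E'
from h import *
p=ctrl.snapshot("scene");o=ctrl.get_obs();print(o["tool_pos"],o["force"])
cv2.imwrite("pics/c.png",cv2.resize(p["img"][80:230,220:420,::-1],(800,600),interpolation=cv2.INTER_CUBIC))
E
```

```text
[ 0.45936462 -0.09343229  0.16929276] [-0.05474096 -0.37040739 -0.18567387]
```

View pics/c.png

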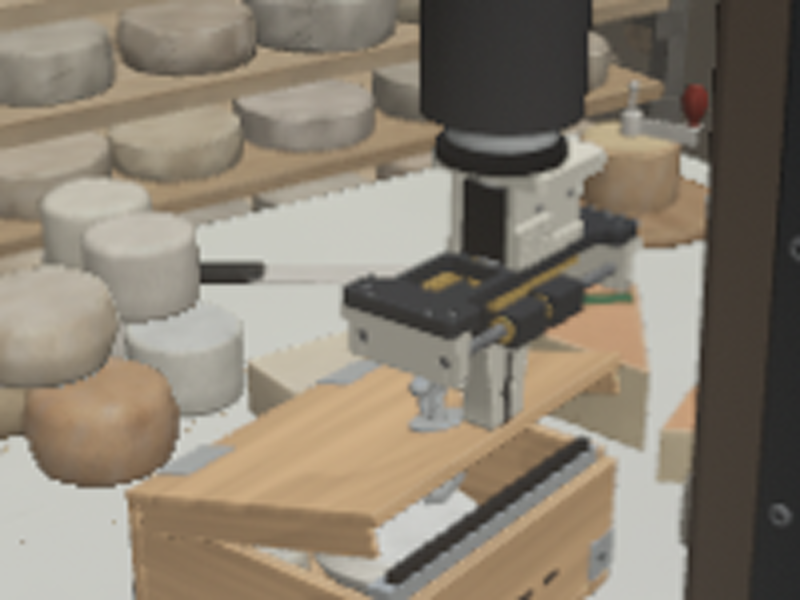

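The finger rests on the hatch at about (490,420), and the hatch is following down and still clear of the gasket (black strip from (395,575) to (585,445)). Carrying on in small steps.

apply_moves --commands '[[[0,0,-0.2],0,1],[[0,0,-0.4],0,1]]'

```text
clock: 5.0
tool_pos: [0.4597, -0.0934, 0.166]
orientation: [180.0, 0.0, -164.3]
force: [0.6, -1.0, 0.7]
opening: 0.0003
gripper_force: 0.3
```

apply_moves --commands '[[[0,0,-0.2],0,1],[[-0.1,0,-0.4],0,1]]'

```text
clock: 5.17
tool_pos: [0.4589, -0.0934, 0.1619]
orientation: [-180.0, 0.0, -164.3]
force: [0.7, -0.8, 1.5]
opening: 0.0004
gripper_force: 0.3
```

apply_moves --commands '[[[0,0,-0.2],0,1],[[0,0,-0.3],0,1]]'

```text
clock: 5.33
tool_pos: [0.4585, -0.0935, 0.1587]
orientation: [180.0, -0.0, -164.3]
force: [-0.6, -0.7, 1.0]
opening: 0.0006
gripper_force: 0.3
```

apply_moves --commands '[[[0,0,-0.2],0,1],[[0,0,-0.3],0,1]]'

```text
clock: 5.5
tool_pos: [0.4586, -0.0935, 0.1558]
orientation: [180.0, -0.0, -164.3]
force: [0.6, 0.0, 1.0]
opening: 0.0005
gripper_force: 0.3
```

apply_moves --commands '[[[0,0,-0.2],0,1],[[0,0,-0.3],0,1]]'

```text
clock: 5.67
tool_pos: [0.4586, -0.0935, 0.1528]
orientation: [180.0, -0.0, -164.3]
force: [-1.4, -0.7, 0.4]
opening: 0.0006
gripper_force: 0.3
```

apply_moves --commands '[[[0,0,-0.15],0,1],[[0,0,-0.2],0,1]]'

```text
clock: 5.83
tool_pos: [0.4586, -0.0935, 0.1508]
orientation: [180.0, -0.0, -164.3]
force: [0.3, -0.7, 0.2]
opening: 0.0007
gripper_force: 0.3
```

apply_moves --commands '[[[0,0,-0.1],0,1],[[0,0,-0.15],0,1],[[0,0,-0.15],0,1]]'

```text
clock: 6.08
tool_pos: [0.4586, -0.0935, 0.1494]
orientation: [180.0, -0.0, -164.3]
force: [-0.1, -0.3, 0.1]
opening: 0.0007
gripper_force: 0.1
```

apply_moves --commands '[[[0,0,-0.1],0,1],[[0,0,-0.15],0,1],[[0,0,-0.15],0,1]]'

```text
clock: 6.33
tool_pos: [0.4587, -0.0935, 0.148]
orientation: [180.0, -0.0, -164.3]
force: [-0.3, 0.0, 0.6]
opening: 0.0
gripper_force: 0.1
```

apply_moves --commands '[[[0,0,-0.1],0,1],[[0,0,-0.15],0,1],[[0,0,-0.15],0,1]]'

```text
clock: 6.58
tool_pos: [0.4586, -0.0935, 0.1464]
orientation: [180.0, -0.0, -164.3]
force: [-0.4, -0.1, 0.5]
opening: 0.0007
gripper_force: 0.1
```

```bash
python3 - <<'E'
from h import *
p=ctrl.snapshot("scene");o=ctrl.get_obs();print(o["tool_pos"],o["force"])
cv2.imwrite("pics/d.png",cv2.resize(p["img"][110:230,240:400,::-1],(800,600),interpolation=cv2.INTER_CUBIC))
E
```

```text
[ 0.45864586 -0.0934593   0.14647966] [0.06075856 0.17986834 0.14588837]
```

View pics/d.png

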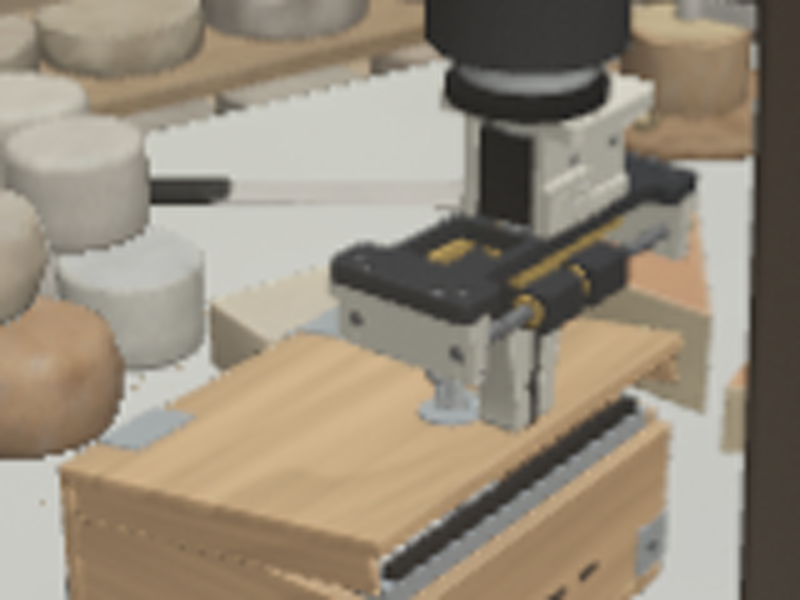

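The hatch's front edge, about (375,565) to (680,345), is just above the gasket. Continuing.

apply_moves --commands '[[[0,0,-0.1],0,1],[[0,0,-0.15],0,1],[[0,0,-0.15],0,1]]'

```text
clock: 6.88
tool_pos: [0.4587, -0.0935, 0.145]
orientation: [180.0, -0.0, -164.3]
force: [-0.3, -0.1, 0.3]
opening: 0.0005
gripper_force: 0.1
```

apply_moves --commands '[[[0,0,-0.1],0,1],[[0,0,-0.15],0,1],[[0,0,-0.15],0,1]]'

```text
clock: 7.13
tool_pos: [0.4586, -0.0935, 0.1434]
orientation: [180.0, -0.0, -164.3]
force: [-0.5, -0.0, -0.5]
opening: 0.0006
gripper_force: 0.1
```

```bash
python3 - <<'E'
from h import *
from scipy.optimize import least_squares
p=ctrl.snapshot("scene")
v0=[0.5418,-0.0703,0.2752]
for a in(.0,.03,.06,.1,.14):
    M=model([*v0,a,.33]);print(a,{k:((proj(p,M[k])[0]-[240,110]+.5)*5).round().tolist() for k in("c2","c1","c0","wing","front_rim")}, M["hatch_edge"].round(4))
print({t:[( ((np.array(d["at"])-[240,110]+.5)*5).round(),round(d["score"],2)) for d in ctrl.spot_point(p,t)[:1]] for t in("hatch_edge","wing","front_rim","lid_hinge")})
im=cv2.resize(p["img"][130:230,260:393,::-1],(798,600),interpolation=cv2.INTER_CUBIC)
cv2.imwrite("pics/e.png",im)
E
```

```text
0.0 {'c2': [58.0, 464.0], 'c1': [386.0, 608.0], 'c0': [691.0, 393.0], 'wing': [466.0, 405.0], 'front_rim': [521.0, 497.0]} [ 0.4456 -0.0975  0.122 ]
0.03 {'c2': [58.0, 464.0], 'c1': [385.0, 596.0], 'c0': [692.0, 382.0], 'wing': [464.0, 396.0], 'front_rim': [521.0, 497.0]} [ 0.4459 -0.0974  0.128 ]
0.06 {'c2': [57.0, 464.0], 'c1': [384.0, 584.0], 'c0': [691.0, 371.0], 'wing': [462.0, 387.0], 'front_rim': [521.0, 497.0]} [ 0.4465 -0.0972  0.134 ]
0.1 {'c2': [57.0, 464.0], 'c1': [383.0, 568.0], 'c0': [691.0, 357.0], 'wing': [458.0, 375.0], 'front_rim': [521.0, 497.0]} [ 0.4475 -0.0969  0.1419]
0.14 {'c2': [56.0, 464.0], 'c1': [380.0, 551.0], 'c0': [690.0, 342.0], 'wing': [455.0, 363.0], 'front_rim': [521.0, 497.0]} [ 0.4488 -0.0966  0.1498]
{'hatch_edge': [(array([539., 417.]), 0.79)], 'wing': [(array([446., 363.]), 0.49)], 'front_rim': [(array([514., 491.]), 0.71)], 'lid_hinge': [(array([244., 388.]), 0.74)]}
```

View pics/e.png

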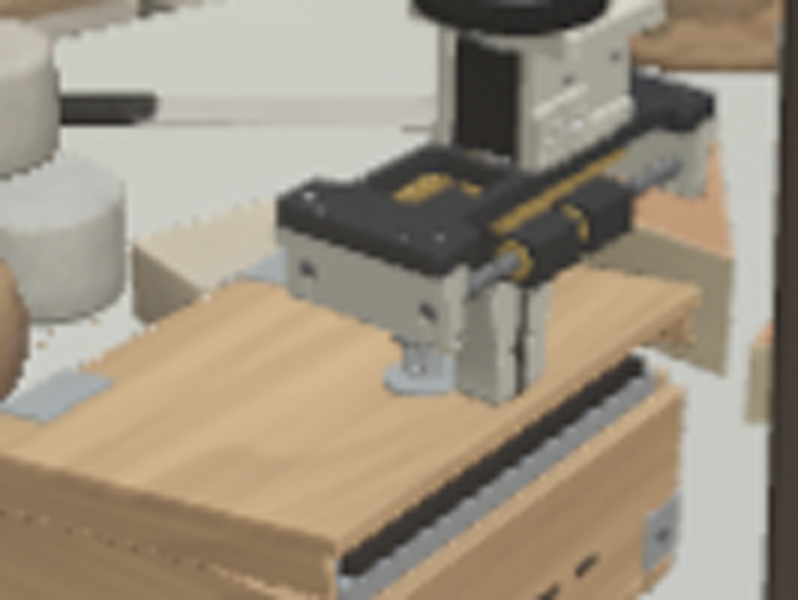

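```bash
python3 - <<'E'
from h import *
p=ctrl.snapshot("scene");t=ctrl.snapshot("top");o=ctrl.get_obs();T=np.array(o["tool_pos"]);print(T,o["force"],o["tau"],ctrl.nose_length)
for dz in(0,.017,.034):print(dz,((proj(p,T-[0,0,dz])[0]-[260,130]+.5)*6).round(),proj(t,T-[0,0,dz])[0])
M=model([0.5418,-0.0703,0.2752,.14,.33]);print(((proj(p,M["hatch_edge"])[0]-[260,130]+.5)*6).round())
for k in("hatch_edge","wing","front_rim","lid_hinge"):
  r=[ray(q,d[0]["at"]) for q in(p,t) for d in[ctrl.spot_point(q,k)] if d]
  if len(r)==2:print(k,tri(r))
cv2.imwrite("pics/f.png",cv2.resize(t["img"][128:248,261:421,::-1],(800,600),interpolation=cv2.INTER_CUBIC))
E
```

```text
[ 0.45871042 -0.0934663   0.14356357] [-0.45275513  0.43256791 -0.28841688] [ 7.06963547e-04 -3.20869374e+01  2.52959919e+01  6.02296337e+00
 -7.64322840e-02 -8.15387079e-05] 0.017
0 [500. 407.] [347.51156786 221.1008096 ]
0.017 [498. 444.] [347.21298876 221.57333137]
0.034 [497. 479.] [346.92341324 222.03160927]
[522. 401.]
lid_hinge (array([ 0.64042376, -0.04658657,  0.10690451]), [np.float64(0.0010519198901153754), np.float64(0.0010519198901151842)])
```

View pics/f.png

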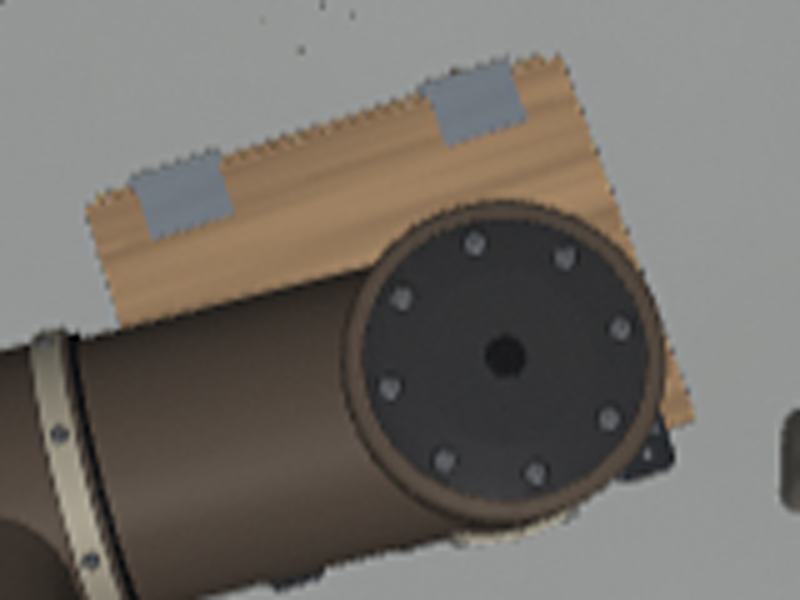

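```bash
python3 - <<'E'
from h import *
p=ctrl.snapshot("scene");T=np.array([.28371,-.61245,.21907])
for dz in(-.045,0,.017):print(dz,proj(p,T-[0,0,dz])[0]*.75)
im=cv2.imread("pics/a.png")[60:140,350:450]
g=im.astype(int).sum(2)
for y in range(20,60,2):print(60+y,g[y,36:64:2])
M=model([0.5418,-0.0703,0.2752,.14,.33]);
T=np.array(ctrl.get_obs()["tool_pos"])
for y in range(-39,40,39):print((proj(p,T+[0.039*.96-y*.001*.27,.039*.27+y*.001*.96,.045])[0]-[260,130]+.5)*6)
E
```

```text
-0.045 [399.54368291  97.17459385]
0 [396.81146375 108.69065444]
0.017 [395.78974324 112.94489192]
80 [181 181 183 116 245 138 105  96 109 152 150 146 325 155]
82 [183 185 171 127 151 140 148 161 141  99  90  80 151 195]
84 [180 183  90 132 135 123 142 141 151 156 181 145 175 245]
86 [186 180 157 113  97  93  95 101 108 119 138 148 140 143]
88 [ 99 182 359 360 338 284 247 172 105  91  94  96 100 113]
90 [ 67 206 350 354 358 358 358 358 358 358 354 311 195 150]
92 [163 314 290 274 358 358 358 358 360 358 358 360 358 343]
94 [238 355 340 359 360 360 358 359 358 359 355 239 345 271]
96 [324 206 179 233 265 340 355 358 358 358 358 274 363 196]
98 [186 303 180 183 179 288 299 308 302 245 310 265 367 186]
100 [181 180 242 219 184 305 302 302 277 180 181 183 180 180]
102 [180 181 182 184 219 303 305 312 181 180 180 181 178 179]
104 [180 182 183 185 254 307 311 320 181 179 179 181 177 178]
106 [183 185 183 184 270 311 316 249 180 180 180 179 178 178]
108 [185 185 182 187 328 327 327 227 180 179 178 178 176 174]
110 [185 184 187 191 346 352 349 185 177 178 175 177 175 174]
112 [185 186 186 187 187 212 236 182 181 178 177 177 174 175]
114 [186 187 186 188 187 186 186 181 180 180 176 177 176 173]
116 [187 189 188 188 187 186 187 184 183 183 177 178 178 175]
118 [188 188 189 188 189 186 186 184 183 182 180 180 178 179]
[480.72776209 249.18647132]
[425.05504374 281.78624196]
[366.48941906 316.09215541]
```

```bash
python3 - <<'E'
from h import *
p=ctrl.snapshot("scene");T=np.array([.28371,-.61245,.21907]);u=np.array([np.cos(np.radians(114.86)),np.sin(np.radians(114.86)),0])
for s in(-.055,.055):
  for dz in(-.045,0,.017):print(s,dz,(proj(p,T+s*u-[0,0,dz])[0]*.75).round(1))
T=np.array(ctrl.get_obs()["tool_pos"]);b=.2752;X=np.array([np.cos(b),np.sin(b),0]);Y=np.array([-np.sin(b),np.cos(b),0])
for q in((-.039,.0965),(.039,.0965),(-.039,-.0965)):print(q,((proj(p,T+q[0]*X+q[1]*Y+[0,0,.045])[0]-[260,130]+.5)*6).round())
for q in((-.01,.021),(-.01,0),(-.01,-.021)):print(q,[((proj(p,T+q[0]*X+q[1]*Y-[0,0,d])[0]-[260,130]+.5)*6).round() for d in(0,.017)])
E
```

```text
-0.055 -0.045 [400.8  92.8]
-0.055 0 [398.2 103.9]
-0.055 0.017 [397.2 108.1]
0.055 -0.045 [398.2 101.9]
0.055 0 [395.3 113.8]
0.055 0.017 [394.3 118.2]
(-0.039, 0.0965) [439. 433.]
(0.039, 0.0965) [274. 370.]
(-0.039, -0.0965) [713. 253.]
(-0.01, 0.021) [array([490., 435.]), array([489., 472.])]
(-0.01, 0) [array([520., 415.]), array([518., 451.])]
(-0.01, -0.021) [array([549., 395.]), array([547., 431.])]
```

The picture shows the gripper about 20 mm higher than tool_pos suggests. The visible fingertips rest on the hatch at about (500,403), and the hatch is at about 0.14 rad. So I take the contact height from the picture and continue by feel.

apply_moves --commands '[[[0,0,-0.1],0,1],[[0,0,-0.2],0,1],[[0,0,-0.2],0,1]]'

```text
clock: 8.23
tool_pos: [0.4586, -0.0935, 0.1414]
orientation: [180.0, -0.0, -164.3]
force: [0.2, -0.4, -0.4]
opening: 0.0004
gripper_force: 0.1
```

apply_moves --commands '[[[0,0,-0.1],0,1],[[0,0,-0.2],0,1],[[0,0,-0.2],0,1]]'

```text
clock: 8.48
tool_pos: [0.4586, -0.0935, 0.1393]
orientation: [180.0, -0.0, -164.3]
force: [0.9, -0.7, -0.0]
opening: 0.0003
gripper_force: 0.1
```

apply_moves --commands '[[[0,0,-0.1],0,1],[[0,0,-0.2],0,1],[[0,0,-0.2],0,1]]'

```text
clock: 8.73
tool_pos: [0.4586, -0.0935, 0.1373]
orientation: [180.0, -0.0, -164.3]
force: [-0.3, 0.4, -0.1]
opening: 0.0004
gripper_force: 0.1
```

apply_moves --commands '[[[0,0,-0.1],0,1],[[0,0,-0.2],0,1],[[0,0,-0.2],0,1]]'

```text
clock: 8.98
tool_pos: [0.4586, -0.0935, 0.1353]
orientation: [180.0, -0.0, -164.3]
force: [-0.7, -1.0, 0.3]
opening: -0.0
gripper_force: 0.1
```

apply_moves --commands '[[[0,0,-0.1],0,1],[[0,0,-0.2],0,1],[[0,0,-0.2],0,1]]'

```text
clock: 9.23
tool_pos: [0.4586, -0.0935, 0.1334]
orientation: [180.0, -0.0, -164.3]
force: [0.5, 0.6, 0.3]
opening: 0.0002
gripper_force: 0.1
```

```bash
python3 - <<'E'
from h import *
p=ctrl.snapshot("scene");o=ctrl.get_obs();print(o["tool_pos"],o["force"],o["joint_pos"],o["tau"])
im=cv2.resize(p["img"][130:230,260:393,::-1],(798,600),interpolation=cv2.INTER_CUBIC)
for a,c in((.14,(0,0,255)),(.1,(0,255,0))):
    M=model([0.5418,-0.0703,0.2752,a,.33])
    for k in("c0","c1","wing"):cv2.circle(im,tuple(map(int,(proj(p,M[k])[0]-[260,130]+.5)*6)),3,c,-1)
cv2.imwrite("pics/g.png",im)
E
```

```text
[ 0.45866141 -0.09345024  0.13343703] [-0.1041269  -1.3445829  -0.44538672] [ 1.26709714e+01  5.39874276e+00 -3.15615272e+01 -3.23543626e-03
 -5.30462867e+01 -8.69817434e+01] [-9.42518032e-03 -3.25370085e+01  2.47650844e+01  5.90497702e+00
 -6.35360624e-02  6.97487303e-05]
```

View pics/g.png

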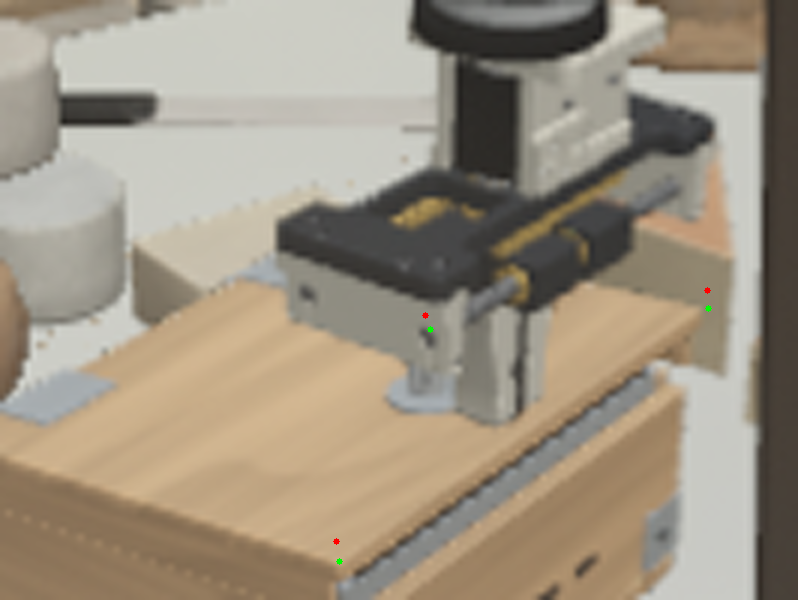

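Hatch now at about 0.10 rad (front-left corner (338,563), front-right (705,308)), with the gasket just hidden under it. Continuing in 1 mm steps.

apply_moves --commands '[[[0,0,-0.1],0,1],[[0,0,-0.15],0,1],[[0,0,-0.15],0,1]]'

```text
clock: 9.53
tool_pos: [0.4586, -0.0935, 0.1319]
orientation: [180.0, -0.0, -164.3]
force: [-0.1, 0.2, -0.5]
opening: 0.0003
gripper_force: 0.1
```

apply_moves --commands '[[[0,0,-0.1],0,1],[[0,0,-0.15],0,1],[[0,0,-0.15],0,1]]'

```text
clock: 9.78
tool_pos: [0.4586, -0.0935, 0.1304]
orientation: [180.0, -0.0, -164.3]
force: [-0.1, 0.4, -1.0]
opening: 0.0005
gripper_force: 0.1
```

apply_moves --commands '[[[0,0,-0.1],0,1],[[0,0,-0.15],0,1],[[0,0,-0.15],0,1]]'

```text
clock: 10.03
tool_pos: [0.4587, -0.0935, 0.1289]
orientation: [180.0, -0.0, -164.3]
force: [-0.4, 0.0, -0.2]
opening: 0.0002
gripper_force: 0.1
```

apply_moves --commands '[[[0,0,-0.1],0,1],[[0,0,-0.15],0,1],[[0,0,-0.15],0,1]]'

```text
clock: 10.28
tool_pos: [0.4586, -0.0935, 0.1274]
orientation: [180.0, -0.0, -164.3]
force: [-0.6, -0.8, -0.2]
opening: 0.0005
gripper_force: 0.1
```

apply_moves --commands '[[[0,0,-0.1],0,1],[[0,0,-0.15],0,1],[[0,0,-0.15],0,1]]'

```text
clock: 10.53
tool_pos: [0.4587, -0.0935, 0.1261]
orientation: [-180.0, -0.0, -164.3]
force: [-0.8, -0.2, 2.1]
opening: 0.0005
gripper_force: 1.1
```

apply_moves --commands '[[[0,0,-0.1],0,1],[[0,0,-0.15],0,1],[[0,0,-0.15],0,1]]'

```text
clock: 10.78
tool_pos: [0.4586, -0.0935, 0.1247]
orientation: [-180.0, -0.0, -164.3]
force: [-2.3, -0.4, 4.0]
opening: 0.0006
gripper_force: 2.2
```

apply_moves --commands '[[[0,0,3.5],0,1],[[0,0,7.5],0,0.5],[[1,0.3,8],0.12,0],[[2,0.6,8],0.24,0],[[3.2,0.9,8],0.36,0],[[3.2,0.9,8],0.48,0],[[3.2,0.9,8],0.6,0],[[3.2,0.9,8],0.72,0],[[3.2,0.9,8],0.84,0],[[3.2,0.9,8],0.96,0],[[3.2,0.9,8],1.08,0],[[3.2,0.9,8],1.2,0],[[3.2,0.9,8],1.32,0],[[3.2,0.9,8],1.44,0],[[3.2,0.9,8],1.56,0],[[3.2,0.9,8],1.68,0],[[3.2,0.9,8],1.8,0],[[3.2,0.9,8],1.9,0],[[3.2,0.9,8],1.9,0]]'

```text
clock: 12.37
tool_pos: [0.4907, -0.0844, 0.2042]
orientation: [180.0, 0.0, -55.2]
force: [0.6, -0.2, -0.8]
opening: 0.0877
gripper_force: 0.0
```

```bash
python3 - <<'E'
from h import *
p=ctrl.snapshot("scene");o=ctrl.get_obs();print(o["tool_pos"],o["orientation"],o["joint_pos"],o["force"],o["opening"])
im=cv2.resize(p["img"][130:230,260:393,::-1],(798,600),interpolation=cv2.INTER_CUBIC)
for a,c in((.1,(0,0,255)),(.05,(0,255,0))):
    M=model([0.5418,-0.0703,0.2752,a,.33])
    for k in("c0","c1","wing","w0","w1"):cv2.circle(im,tuple(map(int,(proj(p,M[k])[0]-[260,130]+.5)*6)),2,c,-1)
d=ctrl.spot_point(p,"wing");print([((np.array(x["at"])-[260,130]+.5)*6,x["score"]) for x in d])
cv2.imwrite("pics/i.png",im)
E
```

```text
[ 0.49067141 -0.0843616   0.20426213] [ 1.79996341e+02  1.42135584e-02 -5.55535456e+01] [ 1.28931695e+01  4.35173333e+00 -2.24200117e+01 -1.33002959e-02
 -6.32368803e+01  2.15592754e+01] [ 0.17598027  0.00967935 -0.25233792] 0.0874371013018325
[(array([426.6, 351. ]), 0.61)]
```

View pics/i.png

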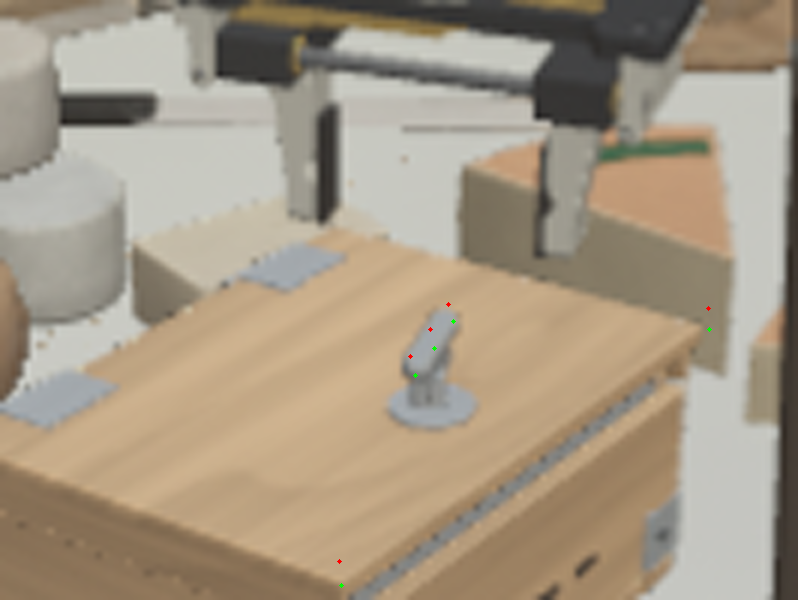

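The hatch is at about 0.06 rad and stayed there. The bead centre is at about (430,342), matching the model; the open fingertips end at about (310,218) and (560,250). Checking the tool offset against those.

```bash
python3 - <<'E'
from h import *
from scipy.optimize import least_squares
p=ctrl.snapshot("scene");o=ctrl.get_obs();T=np.array(o["tool_pos"]);th=np.radians(-90+o["orientation"][2]);u=np.array([np.cos(th),np.sin(th),0])
P=lambda X:(proj(p,X)[0]-[260,130]+.5)*6
for dz in(-.017,0,.006,.017):print(dz,P(T-.0545*u+[0,0,dz]).round(),P(T+.0545*u+[0,0,dz]).round())
obs=[(310,215),(562,245)]
f=lambda v:np.concatenate([P(T-.0545*u+v)-obs[0],P(T+.0545*u+v)-obs[1]])
s=least_squares(f,[0,0,0]);print(s.x,f(s.x))
E
```

```text
-0.017 [310. 268.] [566. 309.]
0 [310. 231.] [568. 271.]
0.006 [310. 217.] [569. 257.]
0.017 [310. 193.] [570. 232.]
[ 0.02580774 -0.01882782 -0.00586276] [ 0.65462506 -4.29060278 -0.64279675  4.16766643]
```

```bash
python3 - <<'E'
from h import *
p=ctrl.snapshot("scene")
for a,pts,tz in((.10,[(460,405),(502,421),(527,410)],.1334),(.14,[(455,385),(500,404),(527,395)],.1435)):
    y=.2752;H=np.array([.6381,-.0432,.112]);n=np.array([np.sin(a)*np.cos(y),np.sin(a)*np.sin(y),np.cos(a)]);H=H+.01*n
    for q in pts:
        o,d=ray(p,np.array(q)/6+[260,130]-.5);X=o+d*((H-o)@n)/(d@n);D=X-[.4586,-.0935,tz]
        print(a,q,X.round(4),"box-frame off",(D[0]*np.cos(y)+D[1]*np.sin(y)).round(4),(-D[0]*np.sin(y)+D[1]*np.cos(y)).round(4),D[2].round(4))
E
```

```text
0.1 (460, 405) [ 0.4763 -0.0869  0.1389] box-frame off 0.0188 0.0015 0.0055
0.1 (502, 421) [ 0.4526 -0.0898  0.1412] box-frame off -0.0048 0.0052 0.0078
0.1 (527, 410) [ 0.4533 -0.1034  0.1415] box-frame off -0.0078 -0.0081 0.0081
0.14 (455, 385) [ 0.4823 -0.0888  0.145 ] box-frame off 0.024 -0.0019 0.0015
0.14 (500, 404) [ 0.4535 -0.0892  0.1489] box-frame off -0.0037 0.0055 0.0054
0.14 (527, 395) [ 0.452  -0.102   0.1496] box-frame off -0.0087 -0.0064 0.0061
```

apply_moves --commands '[[[0,0,-2],0,0],[[0,0,-4],0,0],[[0,0,-5.5],0,0],[[0,0,-6.2],0,0],[[0,0,-6.6],0,0],[[0,0,-6.8],0,0],[[0,0,-6.8],0,0.4],[[0,0,-6.8],0,0.65],[[0,0,-6.8],0,0.7],[[0,0,-6.8],0,0.7]]'

```text
clock: 13.4
tool_pos: [0.4911, -0.0844, 0.1372]
orientation: [-179.9, -0.0, -55.5]
force: [0.1, -0.3, -1.1]
opening: 0.0664
gripper_force: 0.0
```

apply_moves --commands '[[[0,0,0],0,0.78],[[0,0,0],0,0.78],[[0,0,0],0,0.78],[[0,0,0],0,0.78],[[0,0,0],0,0.78],[[0,0,0],0,0.78],[[0,0,0],0,0.78],[[0,0,0],0,0.78]]'

```text
clock: 14.07
tool_pos: [0.4907, -0.0845, 0.1365]
orientation: [180.0, 0.0, -55.5]
force: [0.5, -0.5, 0.4]
opening: 0.0204
gripper_force: 0.0
```

apply_moves --commands '[[[0,0,0],0,0.81],[[0,0,0],0,0.81],[[0,0,0],0,0.81]]'

```text
clock: 14.32
tool_pos: [0.4907, -0.0845, 0.1366]
orientation: [180.0, -0.0, -55.5]
force: [-0.9, -0.4, 0.8]
opening: 0.0168
gripper_force: 0.0
```

apply_moves --commands '[[[0,0,0],0,0.86],[[0,0,0],0,0.9],[[0,0,0],0,1],[[0,0,0],0,1],[[0,0,0],0,1]]'

```text
clock: 14.73
tool_pos: [0.4915, -0.084, 0.1367]
orientation: [-179.9, -0.0, -55.4]
force: [4.3, 3.2, -2.0]
opening: 0.0126
gripper_force: 30.0
```

apply_moves --commands '[[[0.08,0.06,-0.1],0,1],[[0.08,0.06,-0.2],0,1],[[0.08,0.06,-0.2],0,1]]'

```text
clock: 14.98
tool_pos: [0.4912, -0.0841, 0.1349]
orientation: [180.0, -0.0, -55.4]
force: [-1.3, 1.5, 5.9]
opening: 0.0121
gripper_force: 30.0
```

apply_moves --commands '[[[0,0,-0.1],0,1],[[0,0,-0.2],0,1],[[0,0,-0.2],0,1]]'

```text
clock: 15.23
tool_pos: [0.4909, -0.0842, 0.1333]
orientation: [179.9, -0.0, -55.4]
force: [-3.4, 1.6, 9.8]
opening: 0.0125
gripper_force: 30.0
```

apply_moves --commands '[[[-0.03,0,-0.1],0,1],[[-0.05,0,-0.2],0,1],[[-0.05,0,-0.2],0,1]]'

```text
clock: 15.48
tool_pos: [0.4907, -0.0843, 0.1319]
orientation: [180.0, -0.0, -55.4]
force: [-5.5, 0.8, 13.3]
opening: 0.0119
gripper_force: 30.0
```

apply_moves --commands '[[[0,0,-0.1],0,1],[[0,0,-0.2],0,1],[[0,0,-0.2],0,1]]'

```text
clock: 15.73
tool_pos: [0.4904, -0.0845, 0.1304]
orientation: [179.9, -0.0, -55.4]
force: [-7.7, 3.0, 19.0]
opening: 0.0123
gripper_force: 30.0
```

apply_moves --commands '[[[-0.06,0,-0.03],0,1],[[-0.1,0.02,-0.05],0.05,1],[[-0.1,0.02,-0.05],0.1,1],[[-0.1,0.02,-0.05],0.1,1]]'

```text
clock: 16.07
tool_pos: [0.4903, -0.0844, 0.1304]
orientation: [-180.0, -0.1, -49.5]
force: [-6.6, 1.3, 20.1]
opening: 0.0121
gripper_force: 30.0
```

apply_moves --commands '[[[-0.05,0,0],0.07,1],[[-0.08,0,0],0.14,1],[[-0.1,0,0],0.2,1],[[-0.1,0,0],0.2,1]]'

```text
clock: 16.4
tool_pos: [0.4902, -0.0844, 0.1304]
orientation: [-180.0, -0.2, -38.0]
force: [-2.0, -0.8, 18.6]
opening: 0.0124
gripper_force: 30.0
```

```bash
python3 -c "
from plant import ctrl
o=ctrl.get_obs();print(o['force'],o['moment'],o['orientation'])"
```

```text
[-2.02124916 -0.76225122 18.6449484 ] [-0.13504356  1.08040594  0.01298121] [-179.9510476    -0.18614435  -37.99184094]
```

apply_moves --commands '[[[0,0,-0.06],0.07,1],[[0,0,-0.06],0.14,1],[[0,0,-0.06],0.2,1],[[0,0,-0.06],0.2,1]]'

```text
clock: 16.73
tool_pos: [0.4903, -0.0844, 0.1303]
orientation: [-180.0, -0.2, -26.5]
force: [-4.1, -0.6, 22.4]
opening: 0.0121
gripper_force: 30.0
```

```bash
python3 -c "
from plant import ctrl
o=ctrl.get_obs();print(o['force'],o['moment'],o['orientation'])"
```

```text
[-4.11132442 -0.58608021 22.3998169 ] [0.13434966 1.90377967 0.02748753] [-179.99253564   -0.20535096  -26.51891077]
```

apply_moves --commands '[[[0,0,0.02],0.05,1],[[0,0,0.02],0.1,1],[[0,0,0.02],0.15,1],[[0,0,0.02],0.15,1]]'

```text
clock: 17.07
tool_pos: [0.4903, -0.0844, 0.1304]
orientation: [180.0, -0.2, -18.0]
force: [-4.2, 0.6, 20.9]
opening: 0.0121
gripper_force: 30.0
```

apply_moves --commands '[[[0,0,0],0.05,1],[[0,0,0],0.1,1],[[0,0,0],0.15,1],[[0,0,0],0.15,1]]'

```text
clock: 17.4
tool_pos: [0.4903, -0.0844, 0.1304]
orientation: [179.9, -0.2, -9.4]
force: [-3.9, 0.4, 19.9]
opening: 0.0123
gripper_force: 30.0
```

```bash
python3 -c "
from plant import ctrl
o=ctrl.get_obs();print(o['force'],o['moment'],o['orientation'])"
```

```text
[-3.891447    0.35034568 19.94260365] [ 0.01433545  1.61955332 -0.04153673] [179.94892068  -0.19538886  -9.37662343]
```

apply_moves --commands '[[[0,0,0],0.07,1],[[0,0,0],0.14,1],[[0,0,0],0.2,1],[[0,0,0],0.2,1]]'

```text
clock: 17.73
tool_pos: [0.4903, -0.0844, 0.1304]
orientation: [179.9, -0.2, 2.1]
force: [-3.6, 0.2, 20.5]
opening: 0.012
gripper_force: 30.0
```

apply_moves --commands '[[[0,0,0],0.06,1],[[0,0,0],0.12,1],[[0,0,0],0.16,1],[[0,0,0],0.16,1]]'

```text
clock: 18.07
tool_pos: [0.4902, -0.0844, 0.1304]
orientation: [179.9, -0.2, 11.2]
force: [-4.0, 0.9, 20.8]
opening: 0.012
gripper_force: 30.0
```

```bash
python3 -c "
from plant import ctrl
o=ctrl.get_obs();print(o['force'],o['moment'],o['orientation'])"
```

```text
[-3.98751238  0.86651776 20.76604879] [-0.01400937  1.68278301 -0.02056363] [ 1.79884358e+02 -1.59394715e-01  1.12187103e+01]
```

Close to the stop; smaller steps, watching the moment.

apply_moves --commands '[[[0,0,0],0.03,1],[[0,0,0],0.06,1],[[0,0,0],0.08,1],[[0,0,0],0.08,1]]'

```text
clock: 18.4
tool_pos: [0.4902, -0.0844, 0.1304]
orientation: [179.9, -0.2, 15.7]
force: [-5.3, 0.1, 20.6]
opening: 0.0117
gripper_force: 30.0
```

```bash
python3 -c "
from plant import ctrl
o=ctrl.get_obs();print(o['force'],o['moment'],o['orientation'])"
```

```text
[-5.33370612  0.1032213  20.64162189] [ 2.77269993e-03  1.67847738e+00 -1.52008175e-03] [ 1.79872531e+02 -1.53008307e-01  1.57270851e+01]
```

apply_moves --commands '[[[0,0,0],0.02,1],[[0,0,0],0.04,1],[[0,0,0],0.04,1]]'

```text
clock: 18.65
tool_pos: [0.4902, -0.0845, 0.1303]
orientation: [179.9, -0.1, 18.0]
force: [-3.8, -0.2, 20.2]
opening: 0.0123
gripper_force: 30.3
```

```bash
python3 -c "
from plant import ctrl
o=ctrl.get_obs();print(o['force'],o['moment'],o['orientation'])"
```

```text
[-3.81259084 -0.2080714  20.24127628] [-0.14391736  1.663534   -0.28516828] [ 1.79869482e+02 -1.42800145e-01  1.79874182e+01]
```

apply_moves --commands '[[[0,0,0.1],0,1],[[0,0,0.2],0,1],[[0,0,0.25],0,1],[[0,0,0.25],0,0.6],[[0,0,0.25],0,0.5],[[0,0,0.25],0,0.3],[[0,0,0.25],0,0.3],[[0,0,0.25],0,0.3],[[0,0,0.25],0,0.3]]'

```text
clock: 19.4
tool_pos: [0.4887, -0.0837, 0.1299]
orientation: [-180.0, 0.0, 17.9]
force: [0.3, 0.1, -0.2]
opening: 0.046
gripper_force: 0.0
```

apply_moves --commands '[[[0,0,2],0,0.3],[[0,0,5],0,0.3],[[0,0,9],0,0.3],[[0,0,13],0,0.3],[[0,0,15],0,0.3],[[0,0,15],0,0.3]]'

```text
clock: 19.9
tool_pos: [0.4914, -0.0837, 0.2857]
orientation: [179.9, -0.5, 17.9]
force: [0.8, 0.4, -0.8]
opening: 0.0614
gripper_force: 0.0
```

```bash
python3 - <<'E'
from h import *
p=ctrl.snapshot("scene");o=ctrl.get_obs();print(o["tool_pos"],o["force"])
im=cv2.resize(p["img"][130:230,260:393,::-1],(798,600),interpolation=cv2.INTER_CUBIC)
for a,c in((.06,(0,0,255)),(.02,(0,255,0))):
    M=model([0.5418,-0.0703,0.2752,a,1.57])
    for k in("c0","c1","w0","w1"):cv2.circle(im,tuple(map(int,(proj(p,M[k])[0]-[260,130]+.5)*6)),2,c,-1)
cv2.imwrite("pics/j.png",im)
E
```

```text
[ 0.49017339 -0.08350808  0.28275769] [ 0.5231207   0.38100447 -1.41308767]
```

View pics/j.png

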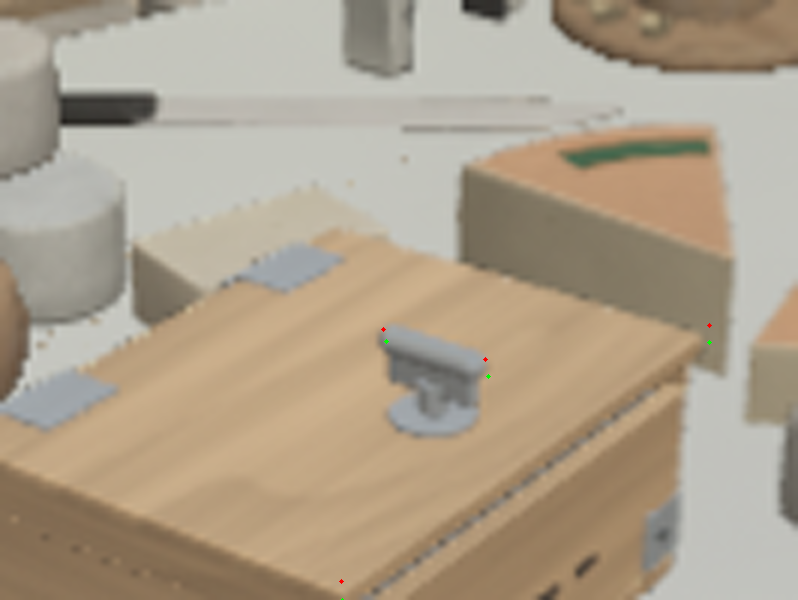

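The hatch sits down at about 0.03 rad (front-right corner near (708,338)). The wing is square to the front edge, from (383,335) to (486,366), on the model's 1.57 points. Handing in.

```bash
python3 -c "
from plant import ctrl
print(ctrl.close_job())"
```

```text
the job is handed in; nothing more can be done
None
```

The hatch is closed: I pressed it into its gasket with about 20 N (22.4 N at most in my readings), turned the wing knob counter-clockwise to its stop without it catching, and released it. It stayed down in the last picture with the gripper clear, and the job was handed in at about 20 s; no verdict came back.

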